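# Fit the light panel to its telescoping stand and hold it up at the second stop

## Task

Take the slim light panel out of the open aluminium case and slide it edgewise, upright, centred and fully home, into the slotted holder on the arm of the closed telescoping light stand, and let go of it there. Then squeeze the release in the stand's grip, pull the mast all the way up to its second stop with the panel still standing in its holder, and finish holding it there with the release still squeezed, so that I can tighten the collar. Leave the batteries, the whistle, the bowl, the headlamp and the monocular where they are.

Things in the scene. Friction and masses are not known exactly. Their poses are not given: they have to be found in the camera images.
- panel_mid (a point): Centre of the light panel: a loose flat slab 105 x 10 x 75 mm (x length, y thickness, z up), aluminium, white diffusers on both faces, 150 g. It stands on its long edge in one of the three foam grooves of the open case, this point 45.5 mm above the shelf, its upper half free. Grasp it by its faces. It may go into the holder either way round.
- case: Small aluminium case, 130 x 166 mm, 50 mm high, fixed. Origin: centre of its underside, z up; the lid, hinged on the +x side, stands open, up to 180 mm above the shelf. Dark foam inside, top 28 mm above the shelf, has three grooves along x, 13 mm wide, floor 8 mm above the shelf, at y = -45, 0, +45 mm. The panel stands in one, slim low batteries in the others.
- stand: Telescoping light stand with a heavy round foot 150 mm across; stands fast. Origin: underside of the foot, on the tube's axis, z up. Its mast bears a flat arm, 22 mm wide, top 148 mm above the shelf when closed, that runs along +y to the slotted holder 110 mm from the axis. The black grip post (26 mm in x, 30 in y, 148 to 215 mm above the shelf when closed) stands on the axis.
- slot (a point): Centre of the floor of the slotted holder, 154 mm above the shelf with the mast closed; axes as the stand's. The slot runs along x (70 mm long, open at the ends and top), is 13 mm wide in y and 18 mm deep, and above that has a flared mouth; the lips end 23 mm above this point. Fully home, the panel stands on this floor, its centre 37.5 mm above this point.
- grip (a point): Point on the grip post's axis level with the middle of the release, 188 mm above the shelf when closed; axes as the stand's; rises with the mast. Post's top 27 mm above, arm's top 40 mm below. The release, a ribbed aluminium button 20 mm wide, 36 high on the -x side, stands 20 mm off the axis, 14 pressed; the +x side 13 mm. Gripping the post along x squeezes it.
- mast (a joint): How far the mast is drawn up (m): 0 closed, 0.055 first stop, 0.110 second stop, also the end of its travel. The release's bolt locks it at each stop (1.5 mm play) unless squeezed; held squeezed, it passes the first stop freely, takes under 10 N to raise with the panel on it. Not squeezed, the bolt drags on the tube and brakes it between stops.
- release (a joint): Squeeze release in the grip (m): 0 free, 0.006 fully pressed, towards the stand's +x; the bolt is clear beyond 0.003. It springs back; 4 N to start, 7 N to press fully.
- battery_mid (a point): Bystander: centre of a slim grey battery 90 x 10 x 30 mm standing on edge in another groove of the case, its top 38 mm above the shelf.
- spare_mid (a point): Bystander: centre of a second battery just like it, in the third groove.
- whistle_mid (a point): Bystander: green plastic whistle, 50 x 18 x 21 mm, on the shelf.
- bowl_rim (a point): Bystander: centre of the mouth of a white ceramic bowl, 116 mm across and 50 mm high.
- monocular_mid (a point): Bystander: middle of a dark monocular standing on end, 42 mm across, 92 mm high.
- headlamp_mid (a point): Bystander: centre of a silver headlamp (40 x 62 x 40 mm) on the chrome turntable (220 mm across, 24 mm high), four carabiners lying round it.
There are look-alikes about, which are no part of the job. Leave any pink look-alike of the stand alone.

How it is judged:
On the way, in this order (a step that is already met when the one before it is completed fails the run):
1. the panel stands fully home in the slotted holder and is let go, the mast still closed (x of panel_mid in the frame of slot between -0.02 and 0.02 m and y of panel_mid in the frame of slot between -0.01 and 0.01 m and z of panel_mid in the frame of slot between 0.03 and 0.0405 m and angle between the z axis of panel_mid and the z axis of slot, either way round below 0.25 rad and angle between the x axis of panel_mid and the x axis of slot, either way round below 0.2 rad and value of joint mast below 0.008 m and contact force between the fingers and panel_c0 below 0.3 N), for 0.2 s.
2. the release is squeezed while the mast is closed (value of joint release above 0.004 m and value of joint mast below 0.012 m).
3. the mast is drawn past its first stop with the panel standing in the holder (x of panel_mid in the frame of slot between -0.02 and 0.02 m and y of panel_mid in the frame of slot between -0.01 and 0.01 m and z of panel_mid in the frame of slot between 0.03 and 0.0405 m and angle between the z axis of panel_mid and the z axis of slot, either way round below 0.25 rad and angle between the x axis of panel_mid and the x axis of slot, either way round below 0.2 rad and value of joint mast above 0.062 m).
At the end, for the whole second after the job is handed in: Mast still and at its second stop (over 106 of 110 mm); fingers hold the grip (over 3 N) with the release pressed over 4 mm; the panel, untouched, stands in the slot: lower edge within 3 mm of its floor, within 20 mm of its middle, upright within 0.25 rad, in line within 0.2 rad (x of panel_mid in the frame of slot between -0.02 and 0.02 m and y of panel_mid in the frame of slot between -0.01 and 0.01 m and z of panel_mid in the frame of slot between 0.03 and 0.0405 m and angle between the z axis of panel_mid and the z axis of slot, either way round below 0.25 rad and angle between the x axis of panel_mid and the x axis of slot, either way round below 0.2 rad and value of joint mast above 0.106 m and value of joint release above 0.004 m and velocity of joint mast below 0.01 m/s and contact force between the fingers and stand above 3 N and contact force between the fingers and panel_c0 below 0.3 N); the arm keeps its last pose, push and grip.
It fails at once if a battery, the whistle, bowl, headlamp or monocular is moved by more than 30 mm (distance of any of battery_mid, spare_mid, whistle_mid, bowl_rim, headlamp_mid, monocular_mid from where it was at the start of the episode above 0.03 m).
It fails at once if the panel falls over (angle between panel_mid's own z axis and vertical above 1 rad).
It also fails if it takes over 56 s, if anything falls off the work surface, if the arm or the gripper's body presses on something with over 40 N, if the wrist force passes 120 N, or if a joint passes its speed limit or range.

## Robot

A 6-joint arm with a two-finger parallel gripper is mounted at the origin on the work surface. World frame = base frame: x ahead of the robot, y to its left, z up, the work surface at z = 0. Lengths are in m, angles in rad, forces in N, time in s.
With the tool pointing down it reaches from about 0.3 to 0.85 m from the base axis. Payload 5.4 kg.
Tool frame: the origin (TCP) lies where the fingers leave the gripper's body, on its centre line; the fingertips stand 73 mm ahead of it and the grasp point (between the pads) lies 54 mm ahead of it (ctrl.nose_length is the distance from the TCP to the fingertips, in m); z points along the fingers, y is the line along which they close (so a half turn about z gives the same grasp; the last joint's range is limited). The gripper opens to 85 mm and grips with 20 to 120 N. Pads are 22 mm wide; open, the fingers measure 114 mm over their backs; the gripper's body (76 mm by 85 mm) begins 54 mm behind the grasp point. The pads swing forward as they close: fully open they stand 13 mm farther back than shut.
Start: joints at [1.042, 0.158, 1.597, -0, 1.386, -0.21], TCP at [0.18, 0.546, 0.304] pointing down, gripper open.
Joint ranges: [-2.91, 2.91], [-0.94, 2.29], [0.18, 2.7], [-1.29, 4.43], [0.17, 2.64], [-3, 3]. Speed limits (rad/s): [2.57, 2.57, 3.14, 3.14, 3.14, 3.14].

## Interface

Orientations are given as a unit quaternion [w, x, y, z].
In Python, from bench import ctrl gives the robot as it stands. The module is installed in compiled form; this text tells all that it offers.
- The arm moves only by the shell command python3 -m crank 'ROWS'. ROWS is JSON, a list that holds one entry, the list of rows, each a list of 7 numbers: the shift along the tool's x, y, z in cm, then the turn, a rotation vector about the tool's x, y, z in degrees, then the finger opening in cm, from 0 to 8.54. A call has 1 to 10 rows; each row is the pose to reach, as a shift and turn from the pose commanded when the call began, along the tool's axes at that moment; what a row does not reach only later rows make up. A row lasts 1/10 s, in which the tool goes at most 50 mm and 8.59 degrees, less where a joint would pass 70% of its speed; a pose out of reach is approached as far as the arm can. A call with a gripper value outside its range is refused whole. The fingers move at their own pace and stop on an object; the grip force is fixed at half the most. Time passes only in rows, so rows that repeat a pose let the fingers close. It gives the time, the measured TCP pose, the force, the opening and the grip force at its end, in the units of the state.
- ctrl.state(): the state, without advancing time (a new reading comes with each control period).
- ctrl.grab_frame(name): name is "scene" or "top" or "wrist"; returns a dict with "pixels" (480x640x3 uint8, red, green, blue), "vertical_fov" (degrees; the focal length in pixels is half the picture's height over the tangent of half this angle, whatever the lens; pixels are square), "cx", "cy" (the principal point, pixels), "dist_coeffs" ([k1, k2, p1, p2, k3] as OpenCV has them; the pictures are not rectified), "world_to_cam" (4x4, takes a point from world to camera coordinates). Camera axes: x right, y down, z forward; pixel columns grow to the right and rows downward; lengths in m; the calibration is good to about 2 mm. A picture is of the moment at which its call begins. There is no depth.
- ctrl.finish_job(): hands the job in; it is judged then, once.
The state is a dict: "time_s": time; "joint_positions": joint angles; "qvel": joint speeds; "joint_torque": joint torques, N m; "eef_pos": TCP position; "orientation": TCP orientation; "contact_force": force on the tool from outside, world axes, zero at the start; "ft_torque": the same for the moment, N m; "grip_width": finger opening in m; "finger_force": force on a finger pad.
Only numpy, scipy, OpenCV 4.12 (cv2) and the standard library are available. Lean on these libraries where they do the work, as an engineer would, in place of code of your own. Each camera call takes 0.05 s, during which the arm holds its last target. There are 200 camera calls.

## Working session

There is one attempt and no reset: what is moved stays moved. The work goes in short steps, Python scripts to look and compute and a shell command to move; the robot and the scene stay as the last step left them, time stands still between calls to the robot, and variables do not carry over. Pictures are saved under pics/ and viewed, at most 11 in all, crops included, and the job is handed in when it is done.

```bash
mkdir -p pics
cat > h.py <<'E'
import numpy as np, cv2, pickle
from scipy.spatial.transform import Rotation as R
from bench import ctrl
def shot(name, fn):
    f=ctrl.grab_frame(name); cv2.imwrite('pics/'+fn+'.png', cv2.cvtColor(f['pixels'],cv2.COLOR_RGB2BGR))
    pickle.dump(f,open('pics/'+fn+'.pkl','wb')); return f
def load(fn): return pickle.load(open('pics/'+fn+'.pkl','rb'))
def K(f):
    h=f['pixels'].shape[0]; fl=h/2/np.tan(np.radians(f['vertical_fov'])/2)
    return np.array([[fl,0,f['cx']],[0,fl,f['cy']],[0,0,1]])
def ray(f,u,v):
    p=cv2.undistortPointsIter(np.array([[[u,v]]],float),K(f),np.array(f['dist_coeffs'],float),None,None,(3,100,1e-10))[0,0]
    T=np.array(f['world_to_cam']); Rm=T[:3,:3]
    return -Rm.T@T[:3,3], Rm.T@np.array([p[0],p[1],1.])
def atz(f,u,v,z):
    o,d=ray(f,u,v); return o+d*(z-o[2])/d[2]
def proj(f,P):
    T=np.array(f['world_to_cam']); 
    return cv2.projectPoints(np.array(P,float).reshape(-1,1,3),cv2.Rodrigues(T[:3,:3])[0],T[:3,3],K(f),np.array(f['dist_coeffs'],float))[0][:,0]
def tri(*obs):
    A=np.zeros((3,3));b=np.zeros(3)
    for f,u,v in obs:
        o,d=ray(f,u,v); d/=np.linalg.norm(d); M=np.eye(3)-np.outer(d,d); A+=M;b+=M@o
    return np.linalg.solve(A,b)
def pose():
    s=ctrl.state(); q=s['orientation']; return np.array(s['eef_pos']),R.from_quat([q[1],q[2],q[3],q[0]])
def rel(tcp,Rt=None):
    p,r=pose(); print('shift cm',np.round(r.inv().apply(np.array(tcp)-p)*100,2), 'turn', np.round((r.inv()*Rt).as_rotvec(degrees=True),2) if Rt is not None else '')
E
python3 - <<'E'
from h import *
for n in ('scene','top'):
    f=shot(n,n+'0'); print(n,f['vertical_fov'],f['dist_coeffs'],np.round(f['world_to_cam'],3).tolist())
s=ctrl.state(); print(s); p,r=pose(); print(r.as_matrix().round(3))
E
```

```text
scene 56.260914671488784 [-0.00695039  0.          0.          0.          0.        ] [[-0.811, 0.586, -0.001, 0.514], [0.436, 0.602, -0.669, -0.149], [-0.391, -0.543, -0.743, 1.19], [0.0, 0.0, 0.0, 1.0]]
top 53.908086063456665 [-0.00458696  0.          0.          0.          0.        ] [[0.021, -1.0, 0.01, -0.063], [-0.997, -0.022, -0.076, 0.612], [0.076, -0.009, -0.997, 1.246], [0.0, 0.0, 0.0, 1.0]]
{'time_s': 0.1, 'joint_positions': array([ 1.04190823e+00,  1.59017191e-01,  1.59807768e+00, -1.73877923e-05,
        1.38619596e+00, -2.10119535e-01]), 'qvel': array([ 0.00176758, -0.00125647, -0.00417215,  0.00213324,  0.00066698,
       -0.00013165]), 'joint_torque': array([-5.69112638e-05, -3.96992970e+01, -3.32337463e+01, -1.78515725e-04,
        4.24309925e-03,  2.86217949e-05]), 'eef_pos': array([0.18002747, 0.54566084, 0.30301207]), 'orientation': array([-2.98682941e-04,  1.58708684e-01,  9.87325090e-01, -7.94867630e-04]), 'contact_force': array([-0.0891659 ,  1.32404666,  0.53644716]), 'ft_torque': array([ 0.0167118 , -0.03555323,  0.02005051]), 'finger_force': 0.0, 'grip_width': 0.0852371841545118}
[[-0.95   0.313 -0.001]
 [ 0.313  0.95  -0.001]
 [ 0.    -0.002 -1.   ]]
```

View pics/scene0.png

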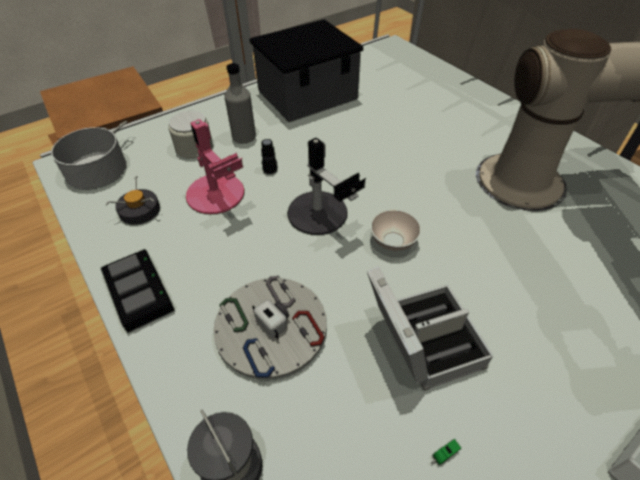

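View pics/top0.png

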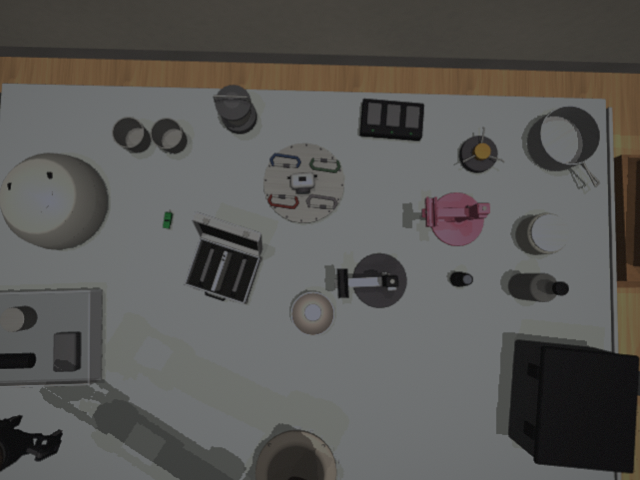

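The scene view shows the open case at about (430,335), with a tall light slab in it at (440,325). The black stand is at (317,210) with its holder at (348,187), and the pink look-alike is at (213,190). In the top view the case is at (224,268), the black stand at (380,280) and its holder at (344,284).

Things that could be mistaken for the target (top-view pixels):
- **Stand:** black at (380,280) or pink at (457,218). I choose black.
- **Panel:** the slab in the middle groove at (219,270), the batteries at (206,266) and (236,273), or the lid at (228,235). I choose the middle slab and will check it in an enlarged crop.

Run:
```python
from h import *
a=load('top0')['pixels'];b=load('scene0')['pixels']
def c(im,u,v,w,h): return cv2.resize(im[v:v+h,u:u+w],(400,300),interpolation=cv2.INTER_CUBIC)
im=np.vstack([np.hstack([c(a,170,205,120,90),c(a,320,235,120,90)]),np.hstack([c(b,360,270,160,120),c(b,270,130,120,90)])])
im=np.clip(im.astype(float)*1.4,0,255).astype(np.uint8)
cv2.imwrite('pics/c1.png',im[:,:,::-1])
```

```text
(no output)
```

View pics/c1.png

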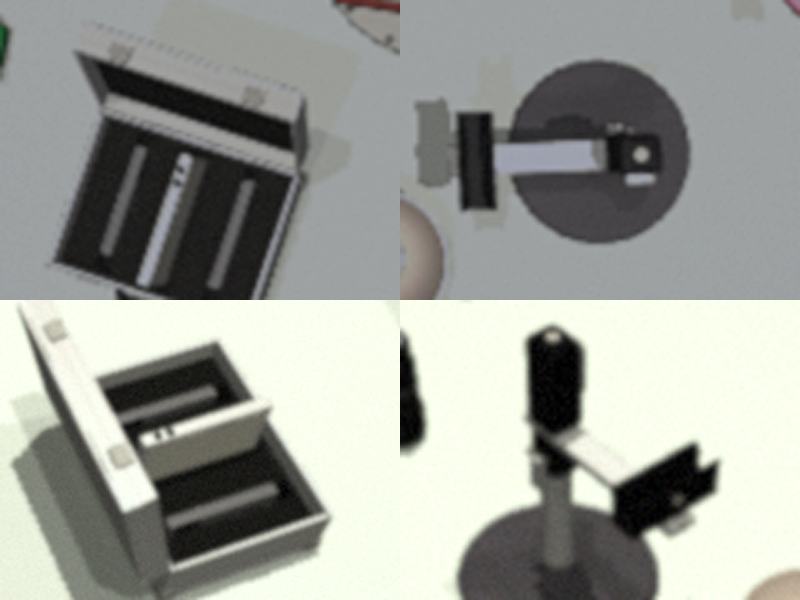

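The crop confirms that the tall white-edged slab with three black dots is in the middle groove. Its top edge in the top view runs from (224.9,253) to (215,289). The black stand's post top is at (392.3,281.5), the holder centre at (342.8,283.3), and the button is on the robot side at (392,289).

Run:
```python
from h import *
t=load('top0');s=load('scene0')
a=atz(t,224.9,252.5,.083);b=atz(t,214.6,289,.083)
print('panel ends',a.round(4),b.round(4),np.linalg.norm(a-b),'mid',(a+b)/2,'yaw',np.degrees(np.arctan2(*(a-b)[1::-1])))
print('scene ends',atz(s,418,326,.083),atz(s,467,312,.083))
h=atz(t,342.8,283.3,.177);p=atz(t,392.3,281.5,.215)
print('holder',h,'post',p,np.linalg.norm((h-p)[:2]),'yaw of +y minus90',np.degrees(np.arctan2(*(h-p)[1::-1]))-90)
print('foot',atz(t,320+198/3.333,235+151/3.333,.01), 'scene post top',atz(s,270+152*.3,130+35*.3,.215))
print('tri bowl',atz(t,312,313,.05))
print(proj(t,pose()[0]))
```

```text
panel ends [0.5708 0.1926 0.083 ] [0.4775 0.2153 0.083 ] 0.09597829913906668 mid [0.52417049 0.20398944 0.083     ] yaw -13.692781721794853
scene ends [0.56930358 0.19327782 0.083     ] [0.47636438 0.22456306 0.083     ]
holder [ 0.50022626 -0.10437719  0.177     ] post [ 0.50721943 -0.21455971  0.215     ] 0.11040422072692467 yaw of +y minus90 3.6316297963910955
foot [ 0.50795399 -0.21310983  0.01      ] scene post top [ 0.50352736 -0.21520952  0.215     ]
tri bowl [ 0.41970015 -0.03301653  0.05      ]
[[ 22.69878151 436.15244625]]
```

```bash
python3 - <<'E'
from h import *
def Rt(yaw_y): # tool down, tool y at yaw_y deg
    y=np.array([np.cos(np.radians(yaw_y)),np.sin(np.radians(yaw_y)),0]);z=np.array([0,0,-1.]);return R.from_matrix(np.column_stack([np.cross(y,z),y,z]))
rel([.522,.206,.30],Rt(75.5)); rel([.522,.206,.20],Rt(75.5))
E
cat >> h.py <<'E'
def Rt(yaw_y):
    y=np.array([np.cos(np.radians(yaw_y)),np.sin(np.radians(yaw_y)),0]);z=np.array([0,0,-1.]);return R.from_matrix(np.column_stack([np.cross(y,z),y,z]))
E
```

```text
shift cm [-43.12 -21.54   0.32] turn [-0.09 -0.02 -3.76]
shift cm [-43.12 -21.52  10.32] turn [-0.09 -0.02 -3.76]
```

```bash
python3 -m crank '[[[-43,-21.5,0.3,0,0,-3.8,8.5],[-43,-21.5,0.3,0,0,-3.8,8.5],[-43,-21.5,0.3,0,0,-3.8,8.5],[-43,-21.5,0.3,0,0,-3.8,8.5],[-43,-21.5,0.3,0,0,-3.8,8.5],[-43,-21.5,0.3,0,0,-3.8,8.5],[-43,-21.5,0.3,0,0,-3.8,8.5],[-43,-21.5,0.3,0,0,-3.8,8.5],[-43,-21.5,0.3,0,0,-3.8,8.5],[-43,-21.5,0.3,0,0,-3.8,8.5]]]'
python3 - <<'E'
from h import *
f=shot('wrist','w1'); p,r=pose(); print(p,r.as_matrix().round(3)); print(proj(f,[[.522,.206,.083],[.4775,.2153,.083],[.57,.193,.083]]))
s=shot('scene','s1')
E
```

```text
time_s: 1.1
eef_pos: [0.523, 0.2042, 0.3004]
orientation: [-0.0, 0.127, 0.992, -0.0]
contact_force: [-0.6, 0.5, 0.6]
grip_width: 0.0848
finger_force: 0.0
[0.52515077 0.2017573  0.30036792] [[-0.967  0.255  0.002]
 [ 0.255  0.967 -0.003]
 [-0.002 -0.002 -1.   ]]
[[324.64045334 222.41278416]
 [321.90260956 166.07070731]
 [323.98488124 278.52267387]]
```

View pics/w1.png

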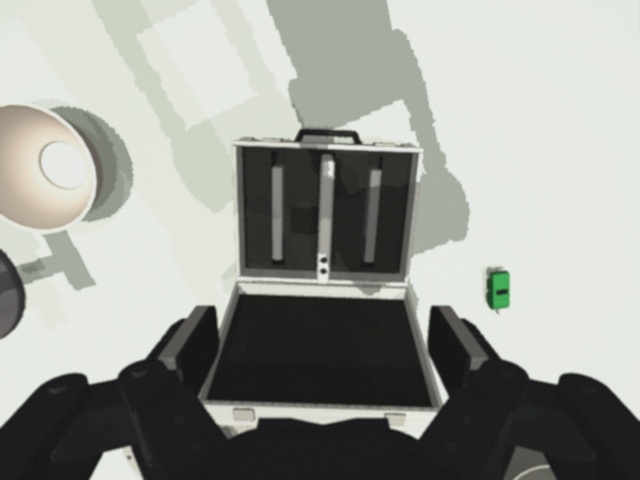

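The wrist view shows the panel's top edge from (327,155) to (323,282), with a battery in the groove on each side and the lid below (away from the robot). The tool is still settling slightly.

Run:
```python
from h import *
f=load('w1')
a=atz(f,327,155,.083);b=atz(f,322.7,282,.083); m=(a+b)/2
print(a,b,np.linalg.norm(a-b),m,'yaw',np.degrees(np.arctan2(*(b-a)[1::-1])))
print('lid inner/outer at .18:',atz(f,320,403,.18),'wall front',atz(f,328,145,.05))
y=np.degrees(np.arctan2(*(b-a)[1::-1]))+90
print(pose()[0]); rel([m[0],m[1],.20],Rt(y)); rel([m[0],m[1],.119],Rt(y))
c=np.array([0.5,-.104]);
```

```text
[0.47032664 0.22125753 0.083     ] [0.57286266 0.19111246 0.083     ] 0.10687544647657066 [0.52159465 0.206185   0.083     ] yaw -16.383068625931628
lid inner/outer at .18: [0.61270828 0.17911681 0.18      ] wall front [0.46463959 0.22393327 0.05      ]
[0.52328132 0.20395877 0.30026332]
shift cm [ 0.22  0.18 10.03] turn [-0.06  0.    1.64]
shift cm [ 0.22  0.19 18.13] turn [-0.06  0.    1.64]
```

```bash
python3 -m crank '[[[0,0,4,0,0,1.6,8.5],[0,0,8,0,0,1.6,8.5],[0,0,12,0,0,1.6,8.5],[0,0,15,0,0,1.6,8.5],[0,0,17,0,0,1.6,8.5],[0,0,18.2,0,0,1.6,8.5],[0,0,18.2,0,0,1.6,8.5],[0,0,18.2,0,0,1.6,8.5]]]'
python3 - <<'E'
from h import *
f=shot('wrist','w2'); p,r=pose(); print(p,np.degrees(np.arctan2(*r.as_matrix()[1::-1,1])))
for n in ([.5216,.2062,.083],): print('panel mid in tool cm',r.inv().apply(np.array(n)-p)*100)
E
```

```text
time_s: 2.0
eef_pos: [0.5215, 0.2075, 0.1198]
orientation: [0.001, 0.14, 0.99, 0.0]
contact_force: [0.1, 0.4, -0.1]
grip_width: 0.085
finger_force: 0.0
[0.52200232 0.20749955 0.12037348] 73.95352839211952
panel mid in tool cm [ 0.01102862 -0.14023687  3.73717671]
```

View pics/w2.png

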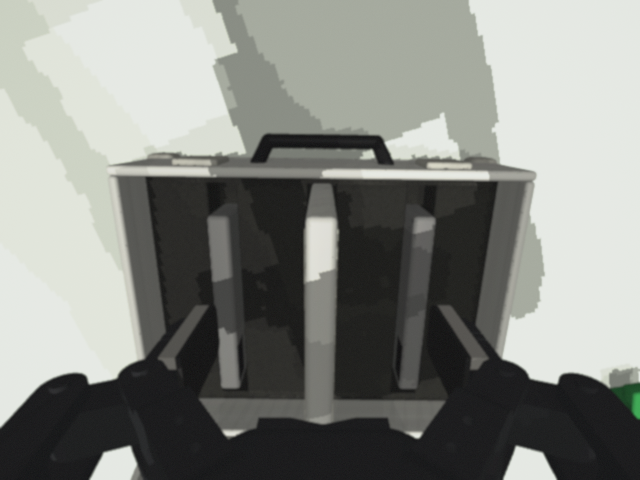

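The panel sits upright between the open fingers, its top edge at column 321 and parallel to the pads, and both batteries are clear. I'll close and lift.

```bash
python3 -m crank '[[[0,-0.1,0,0,0,0,5],[0,-0.1,0,0,0,0,2],[0,-0.1,0,0,0,0,0],[0,-0.1,0,0,0,0,0],[0,-0.1,0,0,0,0,0],[0,-0.1,0,0,0,0,0],[0,-0.1,0,0,0,0,0]]]'
python3 - <<'E'
from h import *
p,r=pose(); print(p,ctrl.state()['finger_force'],ctrl.state()['grip_width'])
# target: over the holder, tool y along stand y (yaw 93.6); panel centre assumed at tool axis
h=np.array([.5005,-.1045]); 
rel([h[0],h[1],.33],Rt(93.6)); rel([p[0],p[1],.33])
E
```

```text
time_s: 2.75
eef_pos: [0.5211, 0.2062, 0.1191]
orientation: [0.0, 0.14, 0.99, 0.0]
contact_force: [-0.1, 0.6, 1.5]
grip_width: 0.0094
finger_force: 58.8
[0.52107752 0.20615661 0.11911127] 58.76182436943054 0.009384839840705284
shift cm [ -6.63 -30.42 -21.09] turn [ 1.000e-02  2.000e-02 -1.966e+01]
shift cm [-1.000e-02  0.000e+00 -2.109e+01] turn
```

```bash
python3 -m crank '[[[0,0,-3,0,0,0,0],[0,0,-7,0,0,0,0],[0,0,-11,0,0,0,0],[0,0,-15,0,0,0,0],[-0.5,-2,-19,0,0,-2,0],[-1.5,-6,-21,0,0,-5,0],[-2.5,-10.5,-21,0,0,-8,0],[-3.5,-15,-21,0,0,-11,0],[-4.5,-19.5,-21,0,0,-14,0],[-5.5,-24,-21,0,0,-17,0]]]' && python3 -m crank '[[[-0.7,-3,0,0,0,-2.7,0],[-1.2,-5.5,0,0,0,-2.7,0],[-1.2,-6.4,0,0,0,-2.7,0],[-1.2,-6.4,0,0,0,-2.7,0],[-1.2,-6.4,0,0,0,-2.7,0]]]'
python3 - <<'E'
from h import *
f=shot('wrist','w3'); t=shot('top','t3'); s=shot('scene','s3'); p,r=pose(); print(p,np.degrees(np.arctan2(*r.as_matrix()[1::-1,1])))
h=np.array([.5005,-.1045]); rel([h[0],h[1],.33],Rt(93.6))
print(proj(f,[[.5005,-.1045,.177]]),proj(t,[p+[0,0,.0]]))
E
```

```text
time_s: 3.75
eef_pos: [0.5066, -0.0413, 0.3285]
orientation: [-0.0, -0.009, 1.0, 0.0]
contact_force: [0.5, -0.3, -1.7]
grip_width: 0.0092
finger_force: 59.5
time_s: 4.25
eef_pos: [0.5201, -0.1026, 0.3285]
orientation: [-0.0, -0.032, 0.999, 0.0]
contact_force: [-0.0, -0.0, -1.6]
grip_width: 0.0094
finger_force: 59.5
[ 0.52029727 -0.10234273  0.32886006] 93.72455023056722
shift cm [ 1.99 -0.09 -0.11] turn [ 0.02 -0.01  0.12]
[[321.98740771 220.11105555]] [[346.35062    274.54306583]]
```

View pics/w3.png

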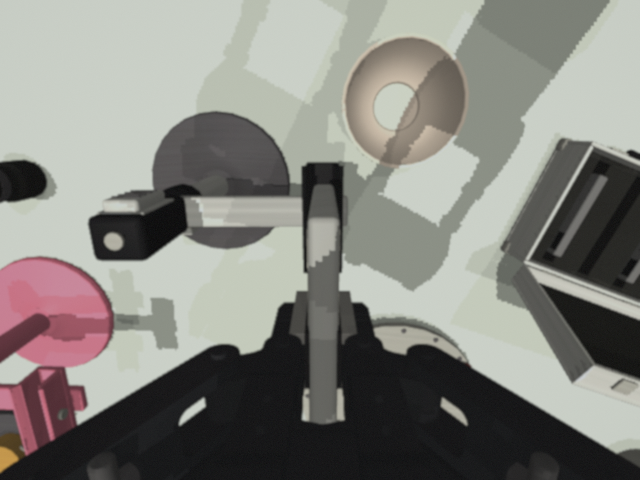

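The wrist view shows the panel held straight. The holder is beneath it, spanning about (304–342, 163–272), and the post's top dot is at (114,241). I'll enlarge the holder.

Run:
```python
from h import *
f=load('w3')['pixels']; im=cv2.resize(f[145:285,225:412],None,fx=4.27,fy=4.27,interpolation=cv2.INTER_CUBIC)
im=np.clip((im/255.)**.5*255,0,255).astype(np.uint8)
cv2.imwrite('pics/c3.png',im[:600,:800,::-1])
```

```text
(no output)
```

View pics/c3.png

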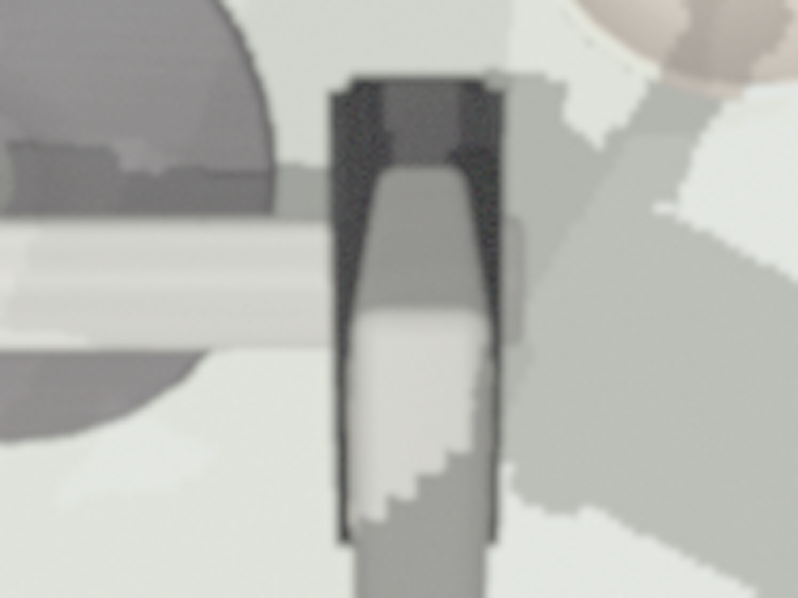

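The enlarged crop shows the lip tops with near corners at (330,92) and (504,92), far corners at (340,543) and (497,543), and the slot floor's near edge spanning (385–462, 80). The panel is narrower than the slot and lines up with it.

Run:
```python
from h import *
f=load('w3'); k=4.27
P=[atz(f,225+u/k,145+v/k,.177) for u,v in ((330,92),(504,92),(340,543),(497,543))]
for q in P: print(q.round(4))
P=np.array(P); print('centre',P.mean(0),'yaw near-far',[np.degrees(np.arctan2(*(P[i+2]-P[i])[1::-1])) for i in (0,1)],np.linalg.norm(P[2]-P[0]),np.linalg.norm(P[1]-P[0]),np.linalg.norm(P[3]-P[2]))
print('floor edge',atz(f,225+423/k,145+80/k,.154))
post=atz(f,114,241,.215); print('post',post)
# panel bottom near edge & top edge as held; compare with tool
p,r=pose(); bz=p[2]-.054-.057
A=atz(f,225+378/k,145+172/k,bz);B=atz(f,225+464/k,145+172/k,bz);print('panel bottom near end',A,B)
A=atz(f,225+355/k,145+312/k,bz+.075);B=atz(f,225+488/k,145+312/k,bz+.075);print('panel top near end',A,B); C=atz(f,322,420,bz+.075);print('far',C)
h=P.mean(0); d=h-post;print(np.linalg.norm(d[:2]),np.degrees(np.arctan2(*d[1::-1]))-90, p)
```

```text
[ 0.4681 -0.1185  0.177 ]
[ 0.4665 -0.0939  0.177 ]
[ 0.5364 -0.1137  0.177 ]
[ 0.5349 -0.0895  0.177 ]
centre [ 0.50149194 -0.10389645  0.177     ] yaw near-far [np.float64(4.011732004527353), np.float64(3.7239223915134034)] 0.06848389786131634 0.02457720650866801 0.02423320072296105
floor edge [ 0.46763581 -0.10524687  0.154     ]
post [ 0.50963341 -0.21461348  0.215     ]
panel bottom near end [ 0.47289472 -0.11042689  0.21786006] [ 0.47225019 -0.10039125  0.21786006]
panel top near end [ 0.47168746 -0.11031209  0.29286006] [ 0.47108925 -0.10099176  0.29286006]
far [ 0.54610293 -0.1014091   0.29286006]
0.11101596355396635 4.205617655514843 [ 0.52029727 -0.10234273  0.32886006]
```

```bash
python3 -m crank '[[[2.2,0,0,0,0,0,0],[2.2,0,1,0,0,0,0],[2.2,0,2.5,0,0,0,0],[2.2,0,3.5,0,0,0,0],[2.2,0,3.5,0,0,0,0],[2.2,0,3.5,0,0,0,0]]]'
python3 - <<'E'
from h import *
f=shot('wrist','w4'); p,r=pose(); print(p,np.degrees(np.arctan2(*r.as_matrix()[1::-1,1])))
im=cv2.resize(f['pixels'][130:280,225:412],None,fx=4,fy=4,interpolation=cv2.INTER_CUBIC)
cv2.imwrite('pics/c4.png',((im/255.)**.5*255).astype(np.uint8)[:,:,::-1])
E
```

```text
time_s: 5.0
eef_pos: [0.4986, -0.1047, 0.2938]
orientation: [-0.0, -0.032, 0.999, 0.0]
contact_force: [-0.2, 0.5, -1.6]
grip_width: 0.0095
finger_force: 59.5
[ 0.49880704 -0.10486093  0.29436164] 93.6521028901121
```

View pics/c4.png

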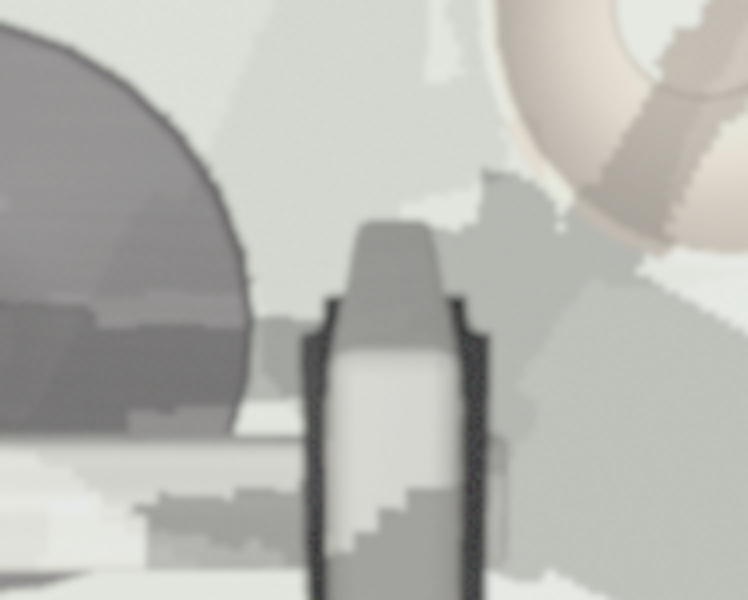

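The panel's lower edge spans (357–434, 222) and sits centred between the lips at (304–489, 340). It is aligned, so I'll lower it.

```bash
python3 -m crank '[[[0,0,0.8,0,0,0,0],[0,0,1.6,0,0,0,0],[0,0,2.2,0,0,0,0],[0,0,2.6,0,0,0,0],[0,0,2.8,0,0,0,0],[0,0,2.8,0,0,0,0],[0,0,2.8,0,0,0,0]]]'
```

```text
time_s: 5.75
eef_pos: [0.4985, -0.105, 0.2661]
orientation: [0.0, -0.032, 0.999, -0.0]
contact_force: [0.2, -0.8, -1.7]
grip_width: 0.0091
finger_force: 59.7
```

```bash
python3 -m crank '[[[0,0,0.1,0,0,0,0],[0,0,0.2,0,0,0,0],[0,0,0.3,0,0,0,0],[0,0,0.3,0,0,0,0]]]'
```

```text
time_s: 6.15
eef_pos: [0.499, -0.105, 0.2651]
orientation: [0.001, -0.032, 0.999, -0.0]
contact_force: [-1.7, 1.4, 9.0]
grip_width: 0.0091
finger_force: 61.3
```

The panel is on the floor of the slot (9 N). Letting go and backing off upward.

```bash
python3 -m crank '[[[0,0,0,0,0,0,2],[0,0,0,0,0,0,3],[0,0,0,0,0,0,5],[0,0,0,0,0,0,6],[0,0,0,0,0,0,6],[0,0,-2,0,0,0,6],[0,0,-5,0,0,0,6],[0,0,-9,0,0,0,6],[0,0,-9,0,0,0,6],[0,0,-9,0,0,0,6]]]'
python3 - <<'E'
from h import *
f=shot('wrist','w5'); shot('scene','s5'); t=shot('top','t5'); p,r=pose(); print(p,np.degrees(np.arctan2(*r.as_matrix()[1::-1,1])))
s=load('s5')
a=cv2.resize(f['pixels'],(533,400)); b=cv2.resize(s['pixels'][110:250,250:400],(267,249),interpolation=cv2.INTER_CUBIC)
im=np.zeros((400,800,3),np.uint8); im[:,:533]=a; im[:249,533:]=b
cv2.imwrite('pics/c5.png',((im/255.)**.6*255).astype(np.uint8)[:,:,::-1])
E
```

```text
time_s: 7.15
eef_pos: [0.4988, -0.1051, 0.3538]
orientation: [0.001, -0.032, 0.999, -0.001]
contact_force: [-0.5, -0.2, -1.0]
grip_width: 0.0601
finger_force: 0.0
[ 0.49786136 -0.10468768  0.35119994] 93.63146537319379
```

View pics/c5.png

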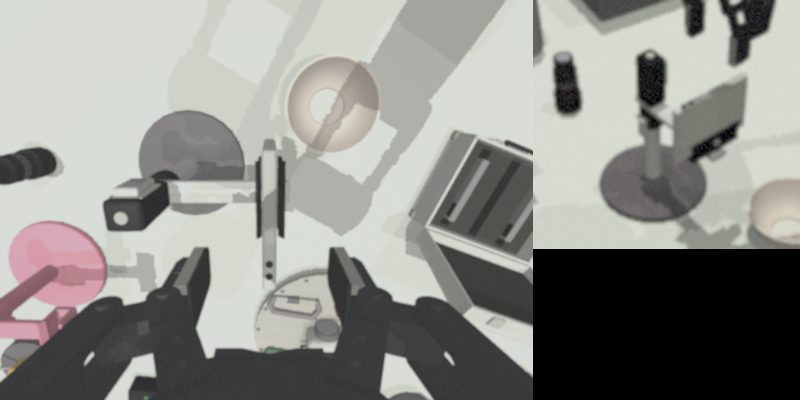

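The panel stands home in the holder, with the post's top dot at about (144,262) in the full wrist frame. Next I work out the grip approach.

Run:
```python
from h import *
f=load('w5'); s=load('s5')
print('post',atz(f,120/.8328,218/.8333,.215), 'top',atz(load('t5'),392.3,281.5,.215))
print('q6',ctrl.state()['joint_positions'].round(2))
p,r=pose(); T=f['world_to_cam']; print('cam in tool',r.inv().apply(-T[:3,:3].T@T[:3,3]-p).round(3))
for yy in (3.9,183.9): rel([.5085,-.2142,.35],Rt(yy))
```

```text
post [ 0.50973797 -0.2152051   0.215     ] top [ 0.50721943 -0.21455971  0.215     ]
q6 [-0.45 -0.04  1.71 -0.    1.47 -2.08]
cam in tool [ 0.074 -0.    -0.072]
shift cm [ -0.37 -11.     0.1 ] turn [-5.000e-02 -1.800e-01  8.973e+01]
shift cm [ -0.37 -11.     0.1 ] turn [ 1.900e-01 -5.000e-02 -9.027e+01]
```

```bash
python3 -m crank '[[[-0.4,-2,0,0,0,8,8.5],[-0.4,-4,0,0,0,16,8.5],[-0.4,-6,0,0,0,24,8.5],[-0.4,-8,0,0,0,32,8.5],[-0.4,-10,0,0,0,40,8.5],[-0.4,-11,0,0,0,48,8.5],[-0.4,-11,0,0,0,56,8.5],[-0.4,-11,0,0,0,64,8.5],[-0.4,-11,0,0,0,72,8.5],[-0.4,-11,0,0,0,80,8.5]]]' && python3 -m crank '[[[0,0,0,0,0,8,8.5],[0,0,0,0,0,9.7,8.5],[0,0,0,0,0,9.7,8.5],[0,0,0,0,0,9.7,8.5]]]'
python3 - <<'E'
from h import *
f=shot('wrist','w6'); rel([.5085,-.2142,.242],Rt(3.9)); print(pose()[0],pose()[1].as_matrix().round(3).tolist())
cv2.imwrite('pics/c6.png',((f['pixels']/255.)**.6*255).astype(np.uint8)[:,:,::-1])
E
```

```text
time_s: 8.3
eef_pos: [0.5089, -0.2142, 0.3511]
orientation: [-0.002, 0.62, 0.784, -0.0]
contact_force: [-0.1, -0.2, -0.2]
grip_width: 0.0846
finger_force: 0.0
time_s: 8.7
eef_pos: [0.5092, -0.2144, 0.3523]
orientation: [-0.001, 0.682, 0.732, -0.0]
contact_force: [-0.1, -0.6, 0.8]
grip_width: 0.0849
finger_force: 0.0
shift cm [ 0.02 -0.07 11.05] turn [-0.03 -0.02  0.14]
[ 0.50927886 -0.21440095  0.35251002] [[-0.07, 0.998, -0.001], [0.998, 0.07, 0.0], [0.0, -0.001, -1.0]]
```

View pics/c6.png

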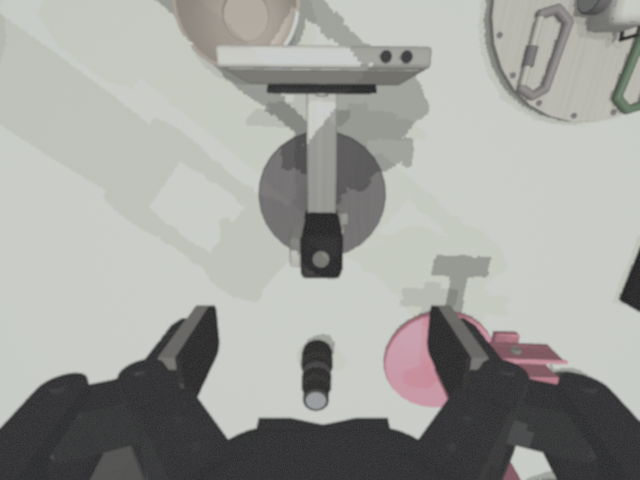

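The post's top dot is at (321,260), midway between the fingers. The button is to the left at (296,250), and the panel stands square in the holder at (323,55), clear of the gripper. I'll descend.

```bash
python3 -c "
from h import *
f=load('w6');q=atz(f,321,260,.215);print(q);rel([q[0],q[1],.242])" && python3 -m crank '[[[0,0,3,0,0,0,8.5],[0,0,6,0,0,0,8.5],[0,0,9,0,0,0,8.5],[0,0,10.5,0,0,0,8.5],[0,0,11,0,0,0,8.5],[0,0,11,0,0,0,8.5],[0,0,11,0,0,0,8.5]]]'
```

```text
[ 0.50951744 -0.21515574  0.215     ]
shift cm [-0.08  0.02 11.05] turn 
time_s: 9.45
eef_pos: [0.5101, -0.215, 0.2446]
orientation: [0.001, 0.682, 0.731, 0.0]
contact_force: [0.3, -0.2, 0.6]
grip_width: 0.085
finger_force: 0.0
```

```bash
python3 -m crank '[[[0,0,0.4,0,0,0,6],[0,0,0.4,0,0,0,4.5],[0,0,0.4,0,0,0,3.5],[0,0,0.4,0,0,0,2.5],[0,0,0.4,0,0,0,0],[0,0,0.4,0,0,0,0],[0,0,0.4,0,0,0,0],[0,0,0.4,0,0,0,0]]]'
```

```text
time_s: 10.25
eef_pos: [0.5081, -0.2147, 0.2394]
orientation: [-0.001, 0.682, 0.731, -0.001]
contact_force: [-10.7, 0.1, 6.2]
grip_width: 0.0257
finger_force: 59.8
```

Fully squeezed (25.7 mm wide). I'll relieve the 11 N side load and start raising.

```bash
python3 -m crank '[[[0,-0.15,0,0,0,0,0],[0,-0.15,-0.5,0,0,0,0],[0,-0.15,-1.5,0,0,0,0],[0,-0.15,-2.5,0,0,0,0],[0,-0.15,-3.5,0,0,0,0],[0,-0.15,-4.5,0,0,0,0],[0,-0.15,-5.5,0,0,0,0],[0,-0.15,-6.5,0,0,0,0],[0,-0.15,-7,0,0,0,0],[0,-0.15,-7,0,0,0,0]]]'
python3 - <<'E'
from h import *
shot('scene','s7'); f=shot('wrist','w7'); print(pose()[0],ctrl.state()['contact_force'])
E
```

```text
time_s: 11.25
eef_pos: [0.5078, -0.2147, 0.31]
orientation: [0.0, 0.682, 0.731, -0.0]
contact_force: [0.1, -2.8, -2.2]
grip_width: 0.0257
finger_force: 60.1
[ 0.50775397 -0.21465739  0.30915092] [-1.56201751 -3.07578787 -2.81227919]
```

```bash
python3 -m crank '[[[0,0,-0.7,0,0,0,0],[0,0,-1.5,0,0,0,0],[0,0,-2.3,0,0,0,0],[0,0,-3,0,0,0,0],[0,0,-3.5,0,0,0,0],[0,0,-3.8,0,0,0,0],[0,0,-4.0,0,0,0,0],[0,0,-4.1,0,0,0,0],[0,0,-4.1,0,0,0,0],[0,0,-4.1,0,0,0,0]]]'
```

```text
time_s: 12.35
eef_pos: [0.5078, -0.2147, 0.3495]
orientation: [-0.0, 0.682, 0.731, -0.0]
contact_force: [-2.0, -4.9, -5.1]
grip_width: 0.0254
finger_force: 60.3
```

```bash
python3 -m crank '[[[0,0,-0.1,0,0,0,0],[0,0,-0.2,0,0,0,0],[0,0,-0.25,0,0,0,0],[0,0,-0.25,0,0,0,0],[0,0,-0.25,0,0,0,0],[0,0,-0.25,0,0,0,0],[0,0,-0.25,0,0,0,0]]]'
python3 - <<'E'
from h import *
s=shot('scene','s8'); f=shot('wrist','w8'); print(pose()[0],ctrl.state()['contact_force'],ctrl.state()['qvel'].round(4))
a=cv2.resize(f['pixels'],(533,400)); b=cv2.resize(s['pixels'][70:250,230:400],(267,283),interpolation=cv2.INTER_CUBIC)
im=np.zeros((400,800,3),np.uint8); im[:,:533]=a; im[:283,533:]=b
cv2.imwrite('pics/c8.png',((im/255.)**.6*255).astype(np.uint8)[:,:,::-1])
E
```

```text
time_s: 13.05
eef_pos: [0.5078, -0.2147, 0.3496]
orientation: [-0.001, 0.682, 0.731, -0.0]
contact_force: [3.3, -7.6, -16.0]
grip_width: 0.0256
finger_force: 60.2
[ 0.50777466 -0.21469409  0.3495595 ] [  3.01330093  -7.24617786 -15.68939932] [ 0.0002 -0.0007 -0.0005 -0.0007 -0.0019  0.0008]
```

View pics/c8.png

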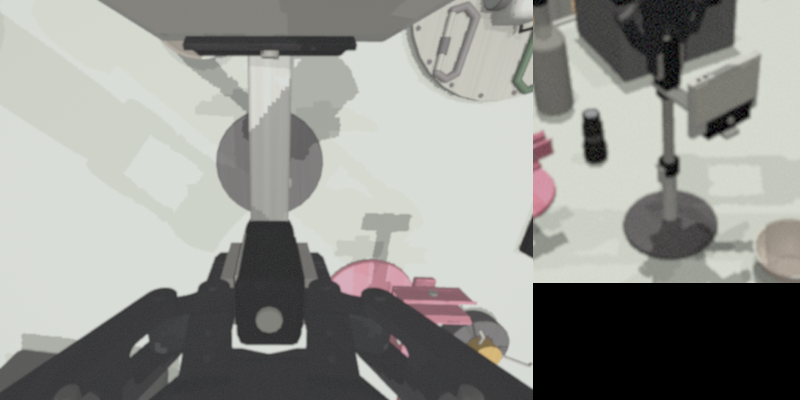

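The mast is against its end stop: the pull rose to 16 N with no further travel. The panel is still standing in its holder, and the release is squeezed and held. I'm handing it in.

```bash
python3 -c "
from bench import ctrl
print(ctrl.finish_job())"
```

```text
the job is handed in; nothing more can be done
None
```

I handed the job in with the panel let go and standing in its holder, the mast pulled up against its second stop (about 110 mm), and the gripper still squeezing the release; no verdict came back.

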